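Refit the dimmer knob of an inspection lamp

ROBOT

A 6-joint arm with a two-finger parallel gripper is mounted at the origin on the work surface. World frame = base frame: x ahead of the robot, y to its left, z up, the work surface at z = 0. Lengths are in mm, angles in degrees, forces in N, time in s.
With the tool pointing down it reaches from about 350 to 850 mm from the base axis. Payload 8.1 kg.
Tool frame: the origin (TCP) lies between the finger pads; the fingertips stand r.nose_length ahead of it and the grasp point (between the pads) lies 3 mm ahead of it (r.nose_length is the distance from the TCP to the fingertips, in mm); x points along the fingers, y is the direction in which the jaws open and shut, and the axes are right-handed (so a half turn about x gives the same grasp; the last joint's range is limited). The gripper opens to 85 mm and grips with 20 to 120 N. Pads are 22 mm wide; open, the fingers measure 114 mm over their backs; the gripper's body (76 mm by 85 mm) begins 54 mm behind the grasp point. The pads swing forward as they close: fully open they stand 13 mm farther back than shut.
Start: joints at [-80.695, 7.471, 85.268, -0, 87.261, -4.893], TCP at [147.183, -581.672, 253.292] pointing down, gripper open.
Joint ranges: [-169.43, 169.43], [-51.17, 129.36], [1.28, 143.12], [-76.62, 256.62], [0, 156.53], [-152.29, 152.29]. Speed limits (degrees/s): [136.94, 136.94, 159.86, 180, 180, 180].

INTERFACE

Orientations are given as [roll, pitch, yaw] about the fixed x, y, z axes, in that order (R = Rz(yaw) Ry(pitch) Rx(roll)).
In Python, from bench import sense, optics, order, r gives the robot as it stands.
- The arm moves only by the tool carry_out, never from a script. Its argument "commands" is one flat list of numbers, 7 for each row, row after row: the shift along the tool's x, y, z in m, then the turn, a rotation vector about the tool's x, y, z in degrees, then the closure, from -1 (fully open) to 1 (shut), so that 0 is half open. A call has 1 to 12 rows; each row is the pose to reach, as a shift and turn from the pose measured when the call began, along the tool's axes at that moment; what a row does not reach only later rows make up. A row lasts 1/8 s, in which the tool goes at most 62.5 mm and 10.7 degrees, less where a joint would pass 70% of its speed; a pose out of reach is approached as far as the arm can. A call with a gripper value outside its range is refused whole. The fingers move at their own pace and stop on an object; "grip_force" is the grip in N (left out, the last holds). Time passes only in rows, so rows that repeat a pose let the fingers close. It gives the time, the measured TCP pose, the force and the opening at its end, in the units of the state.
- sense(): the state, without advancing time (a new reading comes with each control period).
- optics.snapshot(name): name is "side" or "top" or "wrist"; returns (picture, depth): 384x512x3 uint8, red, green, blue; 384x512 float32, mm along the optical axis (not along the pixel's ray), 0 where there is no reading.
- optics.calibration(name): a dict with "mtx" (3x3 intrinsics, pixels), "k1" (the pictures are not rectified: a ray, as slopes to the right and down, at radius r is drawn at 1 + k1 r^2 times it, then the intrinsics apply), "extrinsics" (4x4, takes a point from camera to world coordinates). Camera axes: x right, y up, looking along -z (the intrinsics and any distortion apply to the point x, -y, -z); pixel columns grow to the right and rows downward; lengths in mm; the calibration is good to about 2 mm. A picture is of the moment at which its call begins: read the wrist's pose just before it. calibration takes no time and is no camera call; for the wrist camera it gives the pose at the moment of the call.
- order.hand_in(): hands the job in, once; it reports no verdict.
The state is a dict: "time": time; "joint_pos": joint angles; "qd": joint speeds; "joint_efforts": joint torques, N m; "tool_pos": TCP position; "tcp_rot": TCP orientation; "ft_force": force on the tool from outside, world axes, zero at the start; "wrist_torque": the same for the moment, N m; "finger_gap": finger opening in mm.
Only numpy, scipy, OpenCV 4.12 (cv2) and the standard library are available. Lean on these libraries where they do the work, as an engineer would, in place of code of your own. Each camera call takes 0.05 s, during which the arm holds its last target. There are 200 camera calls.

TASK

The dimmer knob has come off the control unit of the inspection lamp. Pick it up, feel for the angle at which its flat-sided bore fits the D-shaft on the unit, push it fully home until it clicks, then turn it clockwise until its nose points at the raised white mark on the panel and let go. Be gentle: never push the knob against the unit with more than 35 N, and leave the jar, the screwdriver and the circuit-board holder where they are.

Things in the scene. Friction and masses are not known exactly. Their poses are not given: they have to be found in the camera images.
- knob_center (a point): Centre of the loose black bar knob (about 60 g), 18 mm above its underside. The knob is 36 mm high, stands upright, bore down. From above: a bar 26 mm wide (its y) with flat upright sides to grip, running along its x from the tail at x = +20 mm to a tapered pointer nose at x = -27 mm. z is up. Once home on the shaft this point is 2 mm below shaft_tip.
- knob_bore (a point): Mouth of the knob's D-bore: on the knob's axis, at its underside. The bore is 24 mm deep and 13 mm across, its flat 2.5 mm from the axis on the nose (-x) side; the mouth is chamfered, 0.4 mm at the flat and 2 mm round the rest. Axes are the knob's.
- knob_nose (a point): End of the knob's pointer nose (8 mm wide, white line on top), half-way up, 27 mm from the knob's axis. Axes are the knob's.
- unit: Lamp control unit, a fixed grey box 130 mm (x) by 150 mm (y), 70 mm high; origin at the centre of its underside, z up, its front faces its own -x. In the middle of its flat top stands the upright steel D-shaft of the dimmer.
- shaft_tip (a point): Upper end of the D-shaft, on its axis, 22 mm above the unit's top. Axes are those of the unit, NOT of the shaft. Shaft 12 mm in diameter, with a flat 2 mm from the axis, rim of the tip chamfered. At the start the flat faces 10 to 90 deg anticlockwise (from above) of the unit's front (-x): not measured. The knob goes on only with its nose over the flat within about 6 deg, else it stands on the tip.
- shaft_foot (a point): Home of knob_bore: top of the steel bushing on the shaft axis, 20 mm below shaft_tip, 2 mm above the unit's top. An aligned knob slides 13 mm down freely, then meets two spring balls: 5 to 10 N snaps it over the last 7 mm onto the bushing. The shaft then turns with it, stiffly (0.04 N m), from 109 deg anticlockwise to 57 deg clockwise of the unit's front, seen from above.
- mark (a point): Middle of the raised white index bar (14 by 4 mm, 3 mm high) on the unit's top, 48 mm from the shaft axis, 20 deg clockwise (seen from above) from the unit's front. The nose must end pointing at it. Axes are those of the unit.
- holder: Bystander: black circuit-board holder frame 160 by 162 mm, about 29 mm high, with a blue board and four thumbscrews; origin at the centre of its underside.
- jar: Bystander: small amber glass jar, 42 mm in diameter and 45 mm high; origin at the centre of its underside.
- driver: Bystander: screwdriver 160 mm long with a blue handle, lying on the bench along its x axis.

How it is judged (in metres and radians):
On the way, in this order (a step that is already met when the one before it is completed fails the run):
1. the knob is lifted above the shaft tip (height (world z) of knob_center above 0.108 m), for 0.05 s.
2. the knob is pushed fully home on the shaft and has snapped (z of knob_center in the frame of shaft_tip below -0.0002 m and horizontal distance between knob_center and shaft_tip below 0.003 m and angle between knob_center's own z axis and vertical below 0.1 rad), for 0.1 s.
3. the knob, still home, is turned so that its nose points at the mark within 9 degrees (z of knob_center in the frame of shaft_tip below -0.0002 m and horizontal distance between knob_nose and mark below 0.0218 m), for 0.1 s.
At the end, for the whole second after the job is handed in: The knob sits on the D-shaft fully home and snapped (underside on the bushing within 1.8 mm, centred within 3 mm, upright within 6 deg), its nose points at the mark (nose end within 21.8 mm of the mark's middle in plan, about 9 deg either way), and it is released and at rest (all of step 3 and horizontal distance between knob_center and shaft_tip below 0.003 m and angle between knob_center's own z axis and vertical below 0.1 rad and linear speed of knob below 0.01 m/s); the robot touches nothing.
It fails at once if the knob is pressed against the unit with more than 35 N (contact force between knob and unit above 35 N).
It fails at once if the jar is disturbed (moved more than 15 mm) (distance of jar from where it was at the start of the episode above 0.015 m).
It fails at once if the screwdriver is disturbed (moved more than 15 mm) (distance of driver from where it was at the start of the episode above 0.015 m).
It fails at once if the board holder is disturbed (moved more than 15 mm) (distance of holder from where it was at the start of the episode above 0.015 m).
It also fails if it takes over 72 s, if anything falls off the work surface, if the arm or the gripper's body presses on something with over 40 N, if the wrist force passes 120 N, or if a joint passes its speed limit or range.

## Working session

There is one attempt and no reset: what is moved stays moved. The work goes in short steps, Python scripts to look and compute and a tool call to move; the robot and the scene stay as the last step left them, time stands still between calls to the robot, and variables do not carry over. Pictures are saved under pics/ and viewed, about 8 in all and at most 12, crops included, and the job is handed in when it is done.

Besides the shell and the picture viewer there is one more tool, called by a JSON object that holds its "method" and its "body". carry_out: Moves the arm, as the interface text tells. Its arguments: {"type":"object","properties":{"commands":{"type":"array","items":{"type":"number"}},"grip_force":{"type":"number"}},"required":["commands"]}

```bash
mkdir -p pics
cat > h.py <<'E'
import numpy as np, cv2
from bench import sense, optics, order, r
from scipy.spatial.transform import Rotation as R
def cloud(d,c):
    K=c["mtx"];K=np.array(K);k1=c["k1"];h,w=d.shape
    u,v=np.meshgrid(np.arange(w),np.arange(h))
    p=np.stack([u,v],-1).reshape(-1,1,2).astype(np.float64)
    n=cv2.undistortPoints(p,K,np.array([k1,0,0,0,0.])).reshape(h,w,2)
    P=np.stack([n[...,0]*d,-n[...,1]*d,-d,np.ones_like(d)],-1)
    return (P@np.array(c["extrinsics"]).T)[...,:3]
def tool():
    s=sense(); return np.array(s["tool_pos"]),R.from_euler('xyz',s["tcp_rot"],degrees=True),s
def shot(n,name):
    c=optics.calibration(n); im,d=optics.snapshot(n)
    cv2.imwrite(f"pics/{name}.png",im[...,::-1]); X=cloud(d,c); np.savez(f"pics/{name}.npz",im=im,d=d,X=X); return im,d,X
E
python3 - <<'E'
from h import *
s=sense();print(s,r.nose_length)
a=[shot(n,n+"0")[0] for n in("top","side")]
E
```

```text
{'time': 0.0, 'joint_pos': array([-8.06947457e+01,  7.51523639e+00,  8.53301347e+01,  8.96796514e-04,
        8.72609625e+01, -4.89365347e+00]), 'qd': array([ 0.02741559, -0.04134188, -0.02050359,  0.01985066,  0.01249949,
        0.0510767 ]), 'joint_efforts': array([-4.37264898e-03, -5.69396996e+01, -5.00562394e+01, -5.22130304e-04,
        1.48047408e-02,  4.47304990e-05]), 'tool_pos': array([ 147.11127014, -581.15867987,  252.23485409]), 'tcp_rot': array([-95.37626815,  89.8936627 ,  98.82259596]), 'ft_force': array([-0.86027567, -0.03092416,  0.15292024]), 'wrist_torque': array([ 0.08483566,  0.01820498, -0.03598867]), 'finger_gap': 85.21620556818088} 22.0
```

View pics/top0.png

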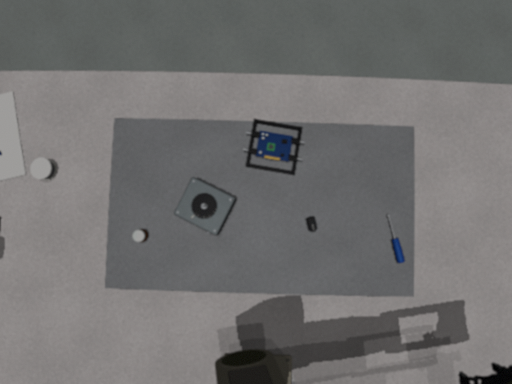

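View pics/side0.png

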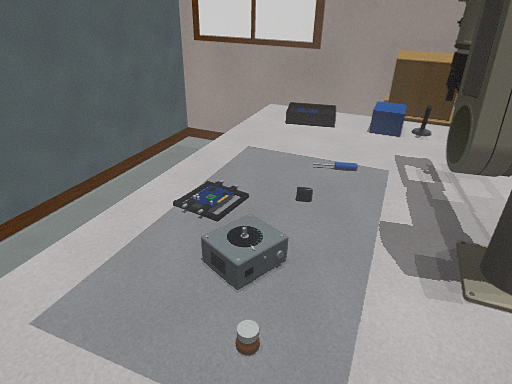

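The top view shows the unit at about (205,206), the knob at (311,223), the jar at (140,235), the holder at (275,147) and the driver at (396,238). The side view agrees, and the knob is standing upright.

Run:
```python
from h import *
z=np.load("pics/top0.npz");X=z["X"];im=z["im"]
for n,(u,v) in dict(unit=(205,206),knob=(311,223),jar=(140,235),holder=(275,147),drv=(396,238)).items(): print(n,X[v,u].round(1))
Z=X[...,2]
m=np.zeros(Z.shape,np.uint8);m[165:250,165:250]=((Z>50)&(Z<85))[165:250,165:250]
p=X[m>0][:,:2].astype(np.float32);print(len(p),cv2.minAreaRect(p))
print([tuple(x.round(0)) for x in cv2.boxPoints(cv2.minAreaRect(p))])
k=np.zeros(Z.shape,bool);k[205:240,295:328]=((Z>20)&(Z<50))[205:240,295:328]
p=X[k][:,:2].astype(np.float32);print(len(p),cv2.minAreaRect(p),np.median(X[k],0))
P,T,s=tool();print(T.as_matrix().round(3))
c=optics.calibration("wrist");E=np.array(c["extrinsics"]);print(c["mtx"]);print(E.round(2), T.inv().apply(E[:3,3]-P).round(1))
b=cv2.resize(im[165:250,165:250],None,fx=6,fy=6,interpolation=cv2.INTER_CUBIC);b2=cv2.resize(im[205:240,295:328],None,fx=8,fy=8,interpolation=cv2.INTER_CUBIC)
o=np.zeros((510,780,3),np.uint8);o[:,:510]=b;o[:b2.shape[0],512:512+b2.shape[1]]=b2;cv2.imwrite("pics/c1.png",cv2.convertScaleAbs(o[...,::-1],alpha=2))
```

```text
unit [568.7 171.1  91.6]
knob [ 527.7 -156.    33.8]
jar [473.7 379.   43.4]
holder [768.5 -36.6  22.4]
drv [ 487.4 -430.8   22.6]
2013 ((570.3218994140625, 178.1392059326172), (148.53494262695312, 130.95176696777344), 64.7652359008789)
[(np.float32(479.0), np.float32(139.0)), (np.float32(598.0), np.float32(83.0)), (np.float32(661.0), np.float32(217.0)), (np.float32(543.0), np.float32(273.0))]
125 ((524.6215209960938, -157.47259521484375), (45.89707946777344, 26.404624938964844), 11.394662857055664) [ 524.70432521 -156.19583104   35.67031148]
[[-0.     0.245 -0.969]
 [ 0.002 -0.969 -0.245]
 [-1.    -0.002 -0.   ]]
[[326.95841585   0.         250.16567206]
 [  0.         326.95841585 189.36986573]
 [  0.           0.           1.        ]]
[[ 2.4000e-01  9.3000e-01  2.6000e-01  2.1398e+02]
 [-9.7000e-01  2.4000e-01  6.0000e-02 -5.6370e+02]
 [-0.0000e+00 -2.7000e-01  9.6000e-01  3.7305e+02]
 [ 0.0000e+00  0.0000e+00  0.0000e+00  1.0000e+00]] [-120.7   -0.8  -69.1]
```

View pics/c1.png

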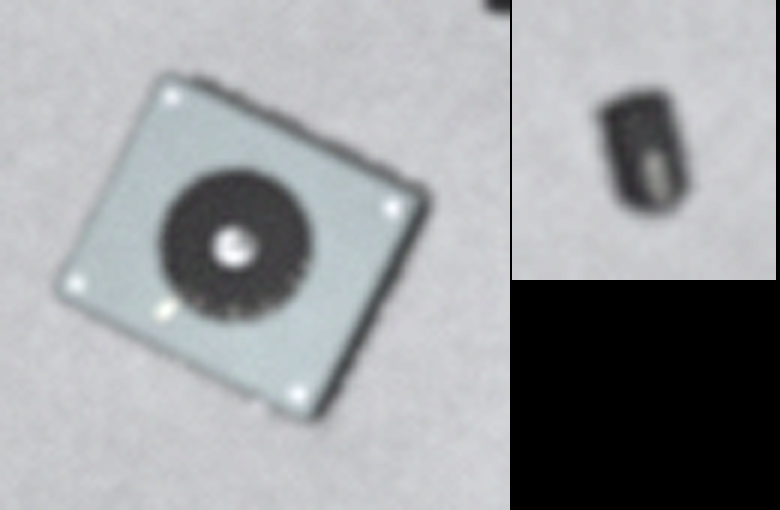

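The crop shows the unit with its shaft at crop (235,245) and the mark at (165,308), so the unit's yaw is about -25° and the mark lies at about 135° in world axes. The knob's nose points toward the robot (white line at crop (655,185)), so the knob's yaw is about 11°. I'll grasp with the tool half-turned so joint 6 can reach the final angle.

{"method": "carry_out", "body": {"commands": [0.02, -0.11, -0.16, -33, 0, 0, -1, 0.05, -0.21, -0.31, -66, 0, 0, -1, 0.082, -0.318, -0.47, -100, 0, 0, -1, 0.082, -0.318, -0.47, -100, 0, 0, -1, 0.082, -0.318, -0.47, -100, 0, 0, -1, 0.082, -0.318, -0.47, -100, 0, 0, -1, 0.082, -0.318, -0.47, -100, 0, 0, -1, 0.082, -0.318, -0.47, -100, 0, 0, -1, 0.082, -0.318, -0.47, -100, 0, 0, -1, 0.082, -0.318, -0.47, -100, 0, 0, -1, 0.082, -0.318, -0.47, -100, 0, 0, -1, 0.082, -0.318, -0.47, -100, 0, 0, -1]}}

```text
time: 1.6
tool_pos: [524.2, -158.1, 170.8]
tcp_rot: [-177.6, 89.9, 116.5]
ft_force: [-0.4, 0.4, 0.6]
finger_gap: 85.4
```

{"method": "carry_out", "body": {"commands": [0, 0, 0, -40, 0, 0, -1, 0, 0, 0, -77, 0, 0, -1, 0, 0, 0, -77, 0, 0, -1, 0, 0, 0, -77, 0, 0, -1, 0, 0, 0, -77, 0, 0, -1, 0, 0, 0, -77, 0, 0, -1, 0, 0, 0, -77, 0, 0, -1, 0, 0, 0, -77, 0, 0, -1, 0, 0, 0, -77, 0, 0, -1]}}

```text
time: 2.72
tool_pos: [523.9, -158.8, 171.0]
tcp_rot: [101.3, 89.9, 112.1]
ft_force: [1.3, 0.2, 0.6]
finger_gap: 85.4
```

Run:
```python
from h import *
P,T,s=tool();print(s["time"],P,T.as_matrix().round(3),s["joint_pos"].round(1),s["ft_force"])
im,d,X=shot("wrist","w1")
Z=X[...,2];k=(Z>32)&(Z<42)&(np.hypot(X[...,0]-525,X[...,1]+157)<45)
p=X[k];print(len(p),cv2.minAreaRect(p[:,:2].astype(np.float32)),np.median(p,0))
w=k&(im.min(-1)>110);print(w.sum(),X[w].mean(0) if w.any() else 0)
```

```text
2.725 [ 523.91508878 -158.81802079  170.98202823] [[-0.001 -0.187  0.982]
 [ 0.001  0.982  0.187]
 [-1.     0.001 -0.   ]] [-2.230e+01  2.500e+00  9.930e+01  1.000e-01  7.830e+01 -1.231e+02] [1.31210033 0.19959477 0.61519051]
1682 ((526.0855712890625, -159.5640106201172), (47.24637222290039, 25.967498779296875), 13.139070510864258) [ 525.7759645  -159.81387308   36.17707016]
67 [ 513.95309256 -161.86815149   36.34547574]
```

View pics/w1.png

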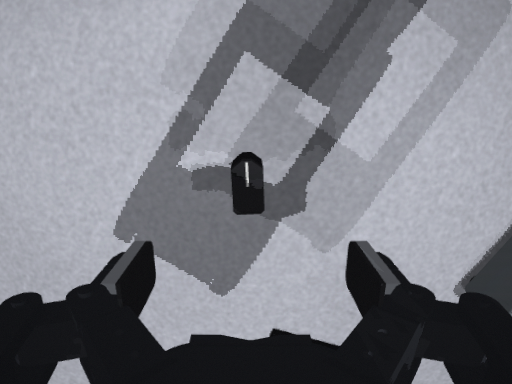

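The wrist view shows the knob at (247,185), its nose up in the picture (toward the robot), between the open fingers. Its axis is at about (529.5, -158.8) and its yaw about 13°. Next I descend and grip.

{"method": "carry_out", "body": {"commands": [0.05, -0.001, 0.0055, -2.3, 0, 0, -1, 0.1, -0.001, 0.0055, -2.3, 0, 0, -1, 0.125, -0.001, 0.0055, -2.3, 0, 0, -1, 0.141, -0.001, 0.0055, -2.3, 0, 0, -1, 0.141, -0.001, 0.0055, -2.3, 0, 0, -1, 0.141, -0.001, 0.0055, -2.3, 0, 0, 1, 0.141, -0.001, 0.0055, -2.3, 0, 0, 1, 0.141, -0.001, 0.0055, -2.3, 0, 0, 1, 0.141, -0.001, 0.0055, -2.3, 0, 0, 1, 0.141, -0.001, 0.0055, -2.3, 0, 0, 1, 0.141, -0.001, 0.0055, -2.3, 0, 0, 1, 0.141, -0.001, 0.0055, -2.3, 0, 0, 1], "grip_force": 60}}

```text
time: 4.28
tool_pos: [530.3, -158.7, 31.0]
tcp_rot: [25.2, 89.9, 38.3]
ft_force: [-0.5, 0.8, 6.2]
finger_gap: 25.1
```

{"method": "carry_out", "body": {"commands": [-0.05, 0, 0, 0, 0, 0, 1, -0.1, 0, 0, 0, 0, 0, 1, -0.15, 0, 0, 0, 0, 0, 1, -0.19, 0.05, 0.02, 0, 0, 0, 1, -0.19, 0.1, 0.04, 0, 0, 0, 1, -0.19, 0.15, 0.06, 0, 0, 0, 1, -0.19, 0.2, 0.08, 0, 0, 0, 1, -0.19, 0.25, 0.1, 0, 0, 0, 1, -0.19, 0.29, 0.11, 0, 0, 0, 1, -0.19, 0.318, 0.12, 0, 0, 0, 1, -0.19, 0.318, 0.12, 0, 0, 0, 1, -0.19, 0.318, 0.12, 0, 0, 0, 1]}}

```text
time: 5.78
tool_pos: [574.6, 177.5, 220.9]
tcp_rot: [10.4, 90.0, 23.6]
ft_force: [1.4, 0.3, -0.4]
finger_gap: 25.4
```

Run:
```python
from h import *
P,T,s=tool();print(s["time"],P,T.as_matrix().round(3),s["joint_pos"].round(1),s["ft_force"],s["finger_gap"])
im,d,X=shot("wrist","w2")
E=np.array(optics.calibration("wrist")["extrinsics"]);print(E.round(2))
Z=X[...,2]
near=np.hypot(X[...,0]-572,X[...,1]-176)<30
k=(Z>86)&(Z<97)&near
p=X[k];print(len(p),p.mean(0),cv2.minEnclosingCircle(p[:,:2].astype(np.float32)),cv2.minAreaRect(p[:,:2].astype(np.float32)))
print(np.percentile(p[:,2],[10,50,90]))
u=(Z>60)&(Z<80);q=X[u];print(cv2.minAreaRect(q[:,:2].astype(np.float32)),np.median(q[:,2]))
v,uu=np.nonzero(k);print(uu.mean(),v.mean())
c=int(uu.mean()),int(v.mean())
a=cv2.resize(im[c[1]-30:c[1]+30,c[0]-40:c[0]+40],(800,600),interpolation=cv2.INTER_CUBIC);cv2.imwrite("pics/c2.png",a[...,::-1])
```

```text
5.775 [574.55972704 177.54374508 220.87795059] [[ 0.    -0.227  0.974]
 [ 0.     0.974  0.227]
 [-1.     0.     0.   ]] [ 12.3   8.6  87.4   0.   84.  -90.8] [ 1.35816317  0.26966167 -0.36841825] 25.40014582419195
[[-2.3000e-01 -9.4000e-01 -2.7000e-01  5.0750e+02]
 [ 9.7000e-01 -2.2000e-01 -6.0000e-02  1.6233e+02]
 [-0.0000e+00 -2.7000e-01  9.6000e-01  3.4166e+02]
 [ 0.0000e+00  0.0000e+00  0.0000e+00  1.0000e+00]]
74 [571.66971358 176.57843956  91.22602801] ((571.5280151367188, 177.42697143554688), 5.749403953552246) ((571.1174926757812, 177.37338256835938), (4.146546363830566, 11.149155616760254), 12.348233222961426)
[87.96138395 91.83092369 92.8304762 ]
((572.4505004882812, 177.01690673828125), (150.00747680664062, 130.1907958984375), 65.05186462402344) 70.21037195026184
248.8918918918919 182.82432432432432
```

View pics/w2.png

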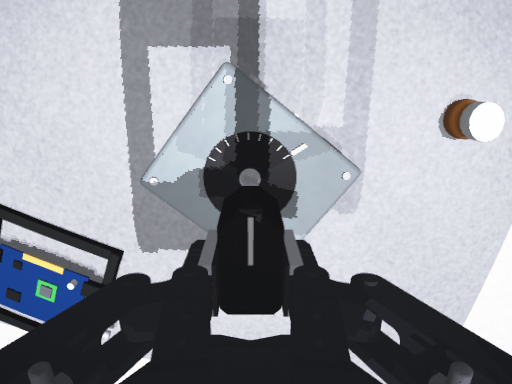

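View pics/c2.png

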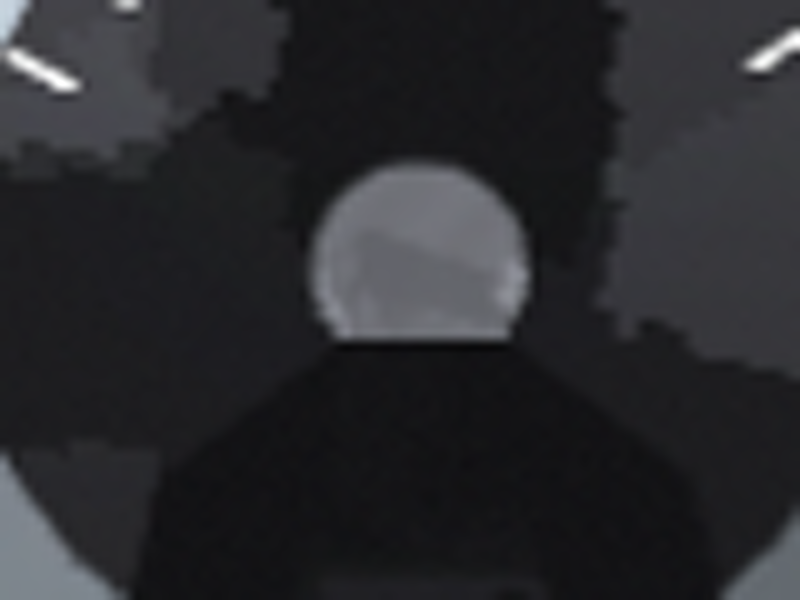

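The shaft is half hidden by the knob. The flat's lower edge shows in the crop at (365,230)-(520,270), which suggests the flat faces about 178°. I'll take one closer look from almost straight above.

{"method": "carry_out", "body": {"commands": [0.03, 0, 0.045, 0, 0, 0, 1, 0.07, 0, 0.045, 0, 0, 0, 1, 0.07, 0, 0.045, 0, 0, 0, 1, 0.07, 0, 0.045, 0, 0, 0, 1, 0.07, 0, 0.045, 0, 0, 0, 1]}}

```text
time: 6.45
tool_pos: [619.8, 187.3, 154.1]
tcp_rot: [0.1, 89.7, 13.2]
ft_force: [0.1, 0.3, -0.6]
finger_gap: 25.0
```

Run:
```python
from h import *
P,T,s=tool();print(s["time"],P,s["finger_gap"],s["ft_force"])
im,d,X=shot("wrist","w3")
E=np.array(optics.calibration("wrist")["extrinsics"]);print(E.round(3))
Z=X[...,2];near=np.hypot(X[...,0]-572,X[...,1]-176)<15
k=(Z>90)&(Z<95)&near
p=X[k];print(len(p),p.mean(0),cv2.minEnclosingCircle(p[:,:2].astype(np.float32)),cv2.minAreaRect(p[:,:2].astype(np.float32)))
q=X[(Z>66)&(Z<71.5)];print(cv2.minAreaRect(q[:,:2].astype(np.float32)))
# knob top in hand
h=(Z>115)&(Z<175)&(np.hypot(X[...,0]-P[0],X[...,1]-P[1])<40)
print(np.histogram(Z[h],12))
v,u=np.nonzero(k);c=int(u.mean()),int(v.mean());print(c)
a=cv2.resize(im[c[1]-30:c[1]+30,c[0]-40:c[0]+40],(800,600),interpolation=cv2.INTER_CUBIC);cv2.imwrite("pics/c3.png",a[...,::-1])
```

```text
6.45 [619.79548973 187.31879102 154.06018763] 25.0151325041704 [ 0.09393084  0.27521563 -0.57543964]
[[-2.26000e-01 -9.36000e-01 -2.70000e-01  5.52069e+02]
 [ 9.74000e-01 -2.17000e-01 -6.30000e-02  1.72519e+02]
 [-0.00000e+00 -2.77000e-01  9.61000e-01  2.74267e+02]
 [ 0.00000e+00  0.00000e+00  0.00000e+00  1.00000e+00]]
260 [574.00539782 177.210602    92.06065848] ((572.6710205078125, 177.38710021972656), 5.980666637420654) ((574.546142578125, 177.2046356201172), (11.805110931396484, 8.028719902038574), 83.2812728881836)
((572.517822265625, 176.8546142578125), (148.92398071289062, 129.33311462402344), 65.00910949707031)
(array([ 103,  132,  145,  219,  345,  408,  440,  551, 6562,  339,  849,
        404]), array([122.28552365, 126.6775699 , 131.06961616, 135.46166241,
       139.85370867, 144.24575492, 148.63780118, 153.02984743,
       157.42189368, 161.81393994, 166.20598619, 170.59803245,
       174.9900787 ]))
(249, 137)
```

View pics/c3.png

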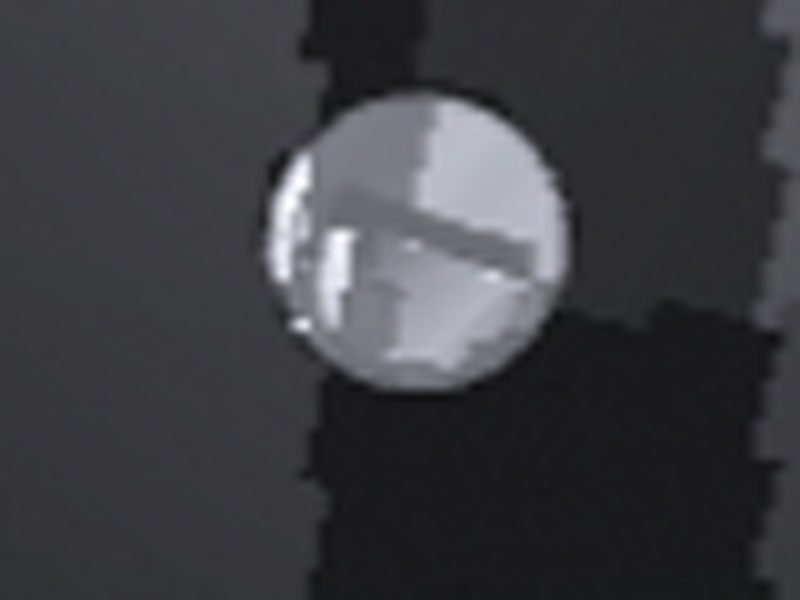

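Run:
```python
from h import *
z=np.load("pics/w3.npz");X=z["X"];im=z["im"];Z=X[...,2]
P=np.array([619.8,187.3]);k=(Z>157)&(Z<161.5)&(np.hypot(X[...,0]-P[0],X[...,1]-P[1])<40)&(im.max(-1)<60)|((Z>157)&(Z<161.5)&(np.hypot(X[...,0]-P[0],X[...,1]-P[1])<12))
n,l,st,_=cv2.connectedComponentsWithStats(k.astype(np.uint8));i=1+st[1:,4].argmax();p=X[l==i];print(st[i])
th=np.deg2rad(13.1);t=np.array([[np.cos(th),np.sin(th)],[-np.sin(th),np.cos(th)]])
q=(p[:,:2]-P)@t.T;print(np.percentile(q,[0,1,99,100],axis=0).round(1)) # col0 along tool z, col1 along tool y
w=(l==i)&(im.min(-1)>90);qw=(X[w][:,:2]-P)@t.T;print(w.sum(),cv2.fitLine(qw.astype(np.float32),cv2.DIST_HUBER,0,.01,.01).ravel(),qw.min(0),qw.max(0))
# shaft flat edge
s=(Z>90.5)&(Z<95)&(np.hypot(X[...,0]-572.6,X[...,1]-177.2)<8);q=X[s][:,:2]-[572.6,177.2]
for a in range(166,190,2):
    d=q@[np.cos(np.deg2rad(a)),np.sin(np.deg2rad(a))];print(a,np.sort(d)[-12:].mean().round(2),end='; ')
```

```text
[ 214  208   73  106 6106]
[[-28.2 -13.4]
 [-27.1 -11.7]
 [ 17.4  13.2]
 [ 18.7  14.7]]
74 [ 0.9999397  -0.01098281 -8.579518    0.69258255] [-11.94033681  -0.09359281] [-5.18982533  1.48577489]
166 2.16; 168 2.06; 170 1.98; 172 1.94; 174 1.94; 176 2.0; 178 2.07; 180 2.17; 182 2.28; 184 2.4; 186 2.51; 188 2.63;
```

{"method": "carry_out", "body": {"commands": [0, 0, -0.025, 9, 0, 0, 1, 0, 0, -0.0476, 18, 0, 0, 1, 0.015, 0, -0.0476, 18, 0, 0, 1, 0.026, 0, -0.0476, 18, 0, 0, 1, 0.026, 0, -0.0476, 18, 0, 0, 1, 0.026, 0, -0.0476, 18, 0, 0, 1]}}

```text
time: 7.25
tool_pos: [573.8, 176.7, 127.6]
tcp_rot: [17.7, 89.7, 12.8]
ft_force: [0.1, -0.5, -0.3]
finger_gap: 25.2
```

```bash
cat > st.py <<'E'
from h import *
P,T,s=tool();M=T.as_matrix();print(s["time"],P.round(2),'nose',(180+np.degrees(np.arctan2(M[1,2],M[0,2]))).round(2),'F',s["ft_force"].round(1),'M',s["wrist_torque"].round(3),s["finger_gap"],s["joint_pos"].round(1)[[0,5]])
print('tilt',M[:,0].round(4))
print('to(573.5,176.4):',(M.T@(np.array([573.5,176.4,P[2]])-P)).round(2))
E
python3 st.py
```

```text
7.25 [573.84 176.75 127.62] nose 175.11 F [ 0.1 -0.5 -0.3] M [ 0.006 -0.012  0.03 ] 25.174586626673342 [ 12.2 -72.9]
tilt [ 0.0044  0.001  -1.    ]
to(573.5,176.4): [-0.   -0.37 -0.31]
```

{"method": "carry_out", "body": {"commands": [0.001, -0.0003, -0.0003, 0, 0, 0, 1, 0.002, -0.0003, -0.0003, 0, 0, 0, 1, 0.003, -0.0003, -0.0003, 0, 0, 0, 1, 0.0035, -0.0003, -0.0003, 0, 0, 0, 1, 0.004, -0.0003, -0.0003, 0, 0, 0, 1, 0.0045, -0.0003, -0.0003, 0, 0, 0, 1, 0.005, -0.0003, -0.0003, 0, 0, 0, 1, 0.005, -0.0003, -0.0003, 0, 0, 0, 1]}}

```text
time: 8.25
tool_pos: [573.5, 176.5, 122.6]
tcp_rot: [18.4, 89.7, 13.5]
ft_force: [0.5, 0.5, -1.6]
finger_gap: 24.9
```

```bash
python3 st.py
```

```text
8.25 [573.49 176.48 122.57] nose 175.11 F [ 0.5  0.5 -1.6] M [0.031 0.022 0.015] 24.913653707470562 [ 12.2 -72.9]
tilt [ 0.0043  0.001  -1.    ]
to(573.5,176.4): [-0.   -0.08  0.02]
```

{"method": "carry_out", "body": {"commands": [0.0005, 0, 0, 0, 0, 0, 1, 0.001, 0, 0, 0, 0, 0, 1, 0.0015, 0, 0, 0, 0, 0, 1, 0.0015, 0, 0, 0, 0, 0, 1]}}

```text
time: 8.75
tool_pos: [573.5, 176.5, 121.0]
tcp_rot: [18.5, 89.8, 13.6]
ft_force: [-1.3, 0.7, -0.3]
finger_gap: 24.9
```

```bash
python3 st.py
```

```text
8.75 [573.46 176.46 120.97] nose 175.11 F [-1.3  0.7 -0.3] M [-0.005  0.008  0.029] 24.930616987765855 [ 12.2 -72.9]
tilt [ 0.0042  0.001  -1.    ]
to(573.5,176.4): [ 0.   -0.05  0.05]
```

{"method": "carry_out", "body": {"commands": [0.0005, 0, 0, 0, 0, 0, 1, 0.001, 0, 0, 0, 0, 0, 1, 0.0015, 0, 0, 0, 0, 0, 1, 0.002, 0, 0, 0, 0, 0, 1, 0.002, 0, 0, 0, 0, 0, 1]}}

```text
time: 9.38
tool_pos: [573.4, 176.5, 118.9]
tcp_rot: [18.7, 89.8, 13.8]
ft_force: [0.7, -0.2, -0.8]
finger_gap: 24.9
```

```bash
python3 st.py
```

```text
9.375 [573.42 176.47 118.9 ] nose 175.11 F [ 0.7 -0.2 -0.8] M [ 0.011 -0.05   0.008] 24.945577145316555 [ 12.2 -72.9]
tilt [ 0.0041  0.001  -1.    ]
to(573.5,176.4): [ 0.   -0.07  0.09]
```

The underside is now about 4 mm below the tip with no force, so the bore is on the shaft. I'll keep sliding it down to the spring balls.

{"method": "carry_out", "body": {"commands": [0.001, 0, 0, 0, 0, 0, 1, 0.002, 0, 0, 0, 0, 0, 1, 0.003, 0, 0, 0, 0, 0, 1, 0.004, 0, 0, 0, 0, 0, 1, 0.005, 0, 0, 0, 0, 0, 1, 0.006, 0, 0, 0, 0, 0, 1, 0.007, 0, 0, 0, 0, 0, 1, 0.007, 0, 0, 0, 0, 0, 1]}}

```text
time: 10.38
tool_pos: [573.4, 176.4, 111.8]
tcp_rot: [18.8, 89.8, 13.9]
ft_force: [0.4, 0.1, -0.8]
finger_gap: 25.0
```

```bash
python3 st.py
```

```text
10.375 [573.36 176.45 111.78] nose 175.11 F [ 0.4  0.1 -0.8] M [-0.071 -0.048  0.025] 25.02591168422471 [ 12.2 -72.9]
tilt [ 3.8e-03  9.0e-04 -1.0e+00]
to(573.5,176.4): [ 0.   -0.04  0.14]
```

{"method": "carry_out", "body": {"commands": [0.0005, 0, 0, 0, 0, 0, 1, 0.001, 0, 0, 0, 0, 0, 1, 0.0015, 0, 0, 0, 0, 0, 1, 0.002, 0, 0, 0, 0, 0, 1, 0.0025, 0, 0, 0, 0, 0, 1, 0.003, 0, 0, 0, 0, 0, 1, 0.003, 0, 0, 0, 0, 0, 1]}}

```text
time: 11.25
tool_pos: [573.8, 176.5, 109.1]
tcp_rot: [18.0, 89.7, 13.1]
ft_force: [0.2, 0.6, 2.8]
finger_gap: 24.9
```

```bash
python3 st.py
```

```text
11.25 [573.77 176.52 109.11] nose 175.11 F [0.2 0.6 2.8] M [-0.082 -0.103 -0.03 ] 24.90622605605623 [ 12.2 -72.9]
tilt [ 0.0048  0.0011 -1.    ]
to(573.5,176.4): [-0.   -0.14 -0.26]
```

{"method": "carry_out", "body": {"commands": [0.0005, 0, 0, 0, 0, 0, 1, 0.001, 0, 0, 0, 0, 0, 1, 0.0015, 0, 0, 0, 0, 0, 1, 0.002, 0, 0, 0, 0, 0, 1, 0.002, 0, 0, 0, 0, 0, 1]}}

```text
time: 11.88
tool_pos: [573.8, 176.6, 107.3]
tcp_rot: [18.7, 89.7, 13.8]
ft_force: [-1.3, 0.0, 4.3]
finger_gap: 25.2
```

```bash
python3 st.py
```

```text
11.875 [573.81 176.57 107.26] nose 175.11 F [-1.3  0.   4.3] M [-0.051  0.148 -0.038] 25.233789118963593 [ 12.2 -72.9]
tilt [ 0.0049  0.0012 -1.    ]
to(573.5,176.4): [-0.   -0.19 -0.3 ]
```

{"method": "carry_out", "body": {"commands": [0.0005, 0, 0, 0, 0, 0, 1, 0.001, 0, 0, 0, 0, 0, 1, 0.0015, 0, 0, 0, 0, 0, 1, 0.002, 0, 0, 0, 0, 0, 1, 0.002, 0, 0, 0, 0, 0, 1]}}

```text
time: 12.5
tool_pos: [573.5, 176.5, 104.7]
tcp_rot: [19.0, 89.8, 14.2]
ft_force: [0.6, 0.4, -3.7]
finger_gap: 25.2
```

```bash
python3 st.py
```

```text
12.5 [573.53 176.5  104.75] nose 175.11 F [ 0.6  0.4 -3.7] M [-0.071 -0.088  0.015] 25.17744448405685 [ 12.2 -72.9]
tilt [ 0.0042  0.0011 -1.    ]
to(573.5,176.4): [-0.   -0.1  -0.02]
```

The sign change (-3.7 N) means the springs are now pulling the knob in. I'll ease it down onto the bushing.

{"method": "carry_out", "body": {"commands": [0.0005, 0, 0, 0, 0, 0, 1, 0.001, 0, 0, 0, 0, 0, 1, 0.0015, 0, 0, 0, 0, 0, 1, 0.0015, 0, 0, 0, 0, 0, 1]}}

```text
time: 13.0
tool_pos: [573.7, 176.6, 103.4]
tcp_rot: [19.5, 89.7, 14.6]
ft_force: [0.3, 0.6, -0.9]
finger_gap: 25.0
```

```bash
python3 st.py
```

```text
13.0 [573.66 176.57 103.39] nose 175.11 F [ 0.3  0.6 -0.9] M [ 0.013 -0.    -0.024] 24.999350875029908 [ 12.2 -72.9]
tilt [ 0.0045  0.0012 -1.    ]
to(573.5,176.4): [-0.   -0.18 -0.14]
```

{"method": "carry_out", "body": {"commands": [0.0004, 0, 0, 0, 0, 0, 1, 0.0008, 0, 0, 0, 0, 0, 1, 0.0008, 0, 0, 0, 0, 0, 1]}}

```text
time: 13.38
tool_pos: [573.8, 176.6, 103.0]
tcp_rot: [19.9, 89.7, 15.0]
ft_force: [-1.4, 0.0, 2.9]
finger_gap: 25.0
```

```bash
python3 st.py
```

```text
13.375 [573.81 176.61 103.01] nose 175.11 F [-1.4  0.   2.9] M [0.034 0.248 0.024] 24.994994675950778 [ 12.2 -72.9]
tilt [ 0.0048  0.0013 -1.    ]
to(573.5,176.4): [-0.   -0.24 -0.29]
```

The knob touches the bushing at TCP z = 103.0, as predicted, so it is home. Next is the clockwise turn of 40°.

{"method": "carry_out", "body": {"commands": [0, 0, 0, 5, 0, 0, 1, 0, -0.0001, 0, 10, 0, 0, 1, 0, -0.0002, 0, 15, 0, 0, 1, 0, -0.0003, 0, 20, 0, 0, 1, 0, -0.0004, -0.0001, 25, 0, 0, 1, 0, -0.0004, -0.0001, 30, 0, 0, 1, 0, -0.0005, -0.0002, 35, 0, 0, 1, 0, -0.0005, -0.0002, 40, 0, 0, 1, 0, -0.0005, -0.0002, 40, 0, 0, 1, 0, -0.0005, -0.0002, 40, 0, 0, 1]}}

```text
time: 14.62
tool_pos: [572.9, 176.1, 103.0]
tcp_rot: [63.0, 89.8, 18.3]
ft_force: [-6.0, 0.1, 4.0]
finger_gap: 25.1
```

```bash
python3 st.py
python3 - <<'E'
from h import *
im,d,X=shot("wrist","w4")
E
```

```text
14.625 [572.89 176.13 102.96] nose 135.22 F [-6.   0.1  4. ] M [-0.125  0.988  0.011] 25.11860932109916 [ 12.2 -33. ]
tilt [ 0.0033  0.0011 -1.    ]
to(573.5,176.4): [0.   0.62 0.24]
```

View pics/w4.png

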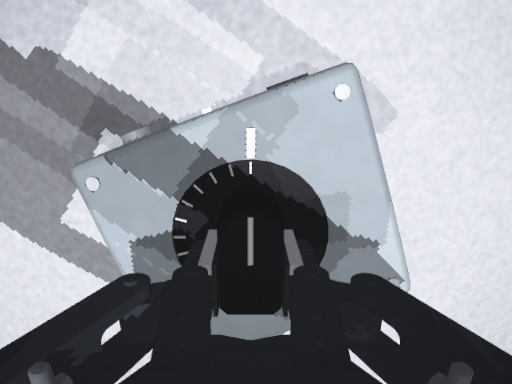

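The picture shows the knob's white line at (250,240) in line with the mark at (250,142). I'll open the gripper and retreat upward.

{"method": "carry_out", "body": {"commands": [0, 0, 0, 0, 0, 0, -1, 0, 0, 0, 0, 0, 0, -1, 0, 0, 0, 0, 0, 0, -1, 0, 0, 0, 0, 0, 0, -1, 0, 0, 0, 0, 0, 0, -1, -0.03, 0, 0, 0, 0, 0, -1, -0.08, 0, 0, 0, 0, 0, -1, -0.12, 0, 0, 0, 0, 0, -1, -0.12, 0, 0, 0, 0, 0, -1, -0.12, 0, 0, 0, 0, 0, -1]}}

```text
time: 15.92
tool_pos: [572.3, 175.9, 222.5]
tcp_rot: [63.2, 89.8, 18.4]
ft_force: [-0.3, 1.4, -1.2]
finger_gap: 84.9
```

```bash
python3 st.py
python3 - <<'E'
from h import *
im,d,X=shot("wrist","w5");Z=X[...,2]
k=(Z>103)&(Z<113)&(np.hypot(X[...,0]-572,X[...,1]-177)<40)
p=X[k];print(len(p),np.percentile(p[:,2],[5,50,95]),cv2.minAreaRect(p[:,:2].astype(np.float32)))
w=k&(im.min(-1)>90);print(cv2.fitLine(X[w][:,:2].astype(np.float32),cv2.DIST_HUBER,0,.01,.01).ravel(),w.sum())
m=(Z>68)&(Z<78)&(im.min(-1)>215)&(np.hypot(X[...,0]-572.6+34,X[...,1]-177-34)<12);v=X[m].mean(0);print(m.sum(),v,np.degrees(np.arctan2(v[1]-177,v[0]-572.6)))
E
```

```text
15.925 [572.32 175.94 222.53] nose 135.22 F [-0.3  1.4 -1.2] M [ 0.015 -0.002  0.021] 84.87619147697472 [ 12.2 -33. ]
tilt [ 0.0031  0.001  -1.    ]
to(573.5,176.4): [0.   1.16 0.51]
1972 [106.97782787 108.2569294  109.39394574] ((569.9185791015625, 179.7705841064453), (25.575841903686523, 47.58401107788086), 45.59521484375)
[  0.7344857  -0.6786242 563.51385   186.16273  ] 70
68 [538.66348857 211.47660689  72.92638427] 134.54768108288226
```

View pics/w5.png

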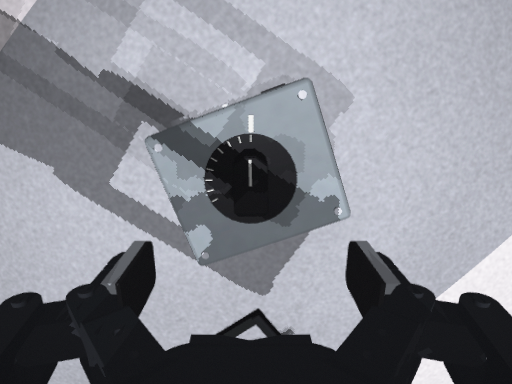

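The knob's line at (250,172) points at the mark at (250,124). Its top is at 108.2 mm (108 expected when home), its nose at about 135.6° and the mark at 134.5°. The gripper is clear, so I'm handing in.

```bash
python3 -c "
from h import *
print(order.hand_in())"
```

```text
the job is handed in; nothing more can be done
None
```

The knob is home on the D-shaft with its nose pointing at the white mark, and the gripper has let go. The job is handed in at about 16 s; the interface gives no verdict.

- **Fit:** I found the flat's angle from two camera views (about 173–177°) rather than by feeling for it. With the nose set at 175° the bore went on first time.
- **Pushing home:** The wrist force rose to about 4 N at the spring balls, changed to a pull of about 4 N as they snapped over, then showed light contact at the expected height. The readings between moves stayed under about 5 N of push, but brief peaks inside a move were not recorded.
- **Turn and release:** I turned the knob 40° clockwise, opened the gripper and backed off 120 mm.
- **Last checks:** The knob's top is at 108.2 mm, against 108 mm expected when home. Its nose is at about 135.6° (the white line alone gives about 137°) and the mark at 134.5°, inside the 9° tolerance. The gripper is open with no force above noise.
- **Jar, screwdriver and holder:** I did not measure them again at the end. The arm's path never went near them.

No check failed. During the turn there was a small side load of about 6 N, which was gone after release.

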